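# Stack the transformer core and walk out the locating block

### The job

Stack the two E-shaped core packs squarely, one on top of the other, on the raised pad of the stacking jig, their three legs pointing at the upright locating block and reaching close up to it (a few millimetres). Then make room for the I-bars: take the block by its narrow top and rock it side to side along its length, first one end up and then the other, until it walks out of its tight slot; the jig stands loose, so a straight pull would lift it, and it must stay flat where it is and the pile must stay square. Finish still holding the block, upright and still, just clear above its slot (a finger's breadth), leaving the I-bars and the bobbin alone.

Things in the scene. Friction and masses are not known exactly. Their poses are not given: they have to be found in the camera images.
- jig: Stacking jig, steel, 3.4 kg, loose on four 3 mm rubber feet. Base 144 (x) x 160 (y) mm, its top 18 mm above the bench, bare beside the raised pad. Behind the pad in +x is the block's slot; pad, slot walls and ends are 36 mm high; the slot walls reach 45 mm either side in y, from x = 13 mm on. Origin: centre of the footprint at bench level; z up, x from pad to slot, y along the slot.
- jig_pad (a point): The place for the pile: on the top face of the raised pad (36 mm above the bench), at the point where the centre of a pack belongs. Axes as the jig's. The pad is 54 mm wide in y; with the packs centred here their sides and yokes are flush with the pad and the leg ends are 3 mm from the block; its place in the jig frame is x = -3.5, y = 0 mm.
- jig_slot (a point): Centre of the slot's mouth, level with the pad's top (36 mm above the bench), 27 mm in x from jig_pad. The slot is 18 mm deep; a spring-loaded brass shoe at each end squeezes the block's foot with about 28 N.
- locating_block: Aluminium block, 0.1 kg: a bar 12 (x) x 54 (y) x 44 mm high, its -x face bevelled over the top 8 mm, on it a grip 8 (x) x 24 (y) x 30 mm. Origin: centre of the underside; axes as the jig's. It starts upright in the slot, underside on the floor 18 mm above the bench, shoulders at 62, top at 92 mm; friction holds each end with about 17 N. It rocks some 0.1 rad about x and stays where it is left.
- block_grip (a point): Centre of the block's grip, 60 mm above its underside and 2 mm ahead in x; the grip reaches from 44 to 74 mm above the underside and is taken across its 24 mm width (along y).
- block_foot_left (a point): Middle of the lower edge of the block's +y end (27 mm from its origin).
- block_foot_right (a point): Middle of the lower edge of the block's -y end (27 mm from its origin).
- core_pack_a: E-shaped pack of bonded dark steel laminations, 36 (x) x 54 (y) x 10 mm, 0.11 kg, flat on the bench. Origin: centre of the underside of the 36 x 54 outline (centre of mass within 2 mm); z up. The yoke, 9 mm deep, is at -x; three legs, 9, 18 and 9 mm wide and 27 mm long, point to +x. Its sides are 54 mm apart in y.
- pack_a_yoke (a point): Middle of the lower outer edge of this pack's yoke, 18 mm from its origin in -x.
- core_pack_b: The second E-shaped pack, the same as core_pack_a in every way; either may be the lower one.
- pack_b_yoke (a point): Middle of the lower outer edge of this pack's yoke, 18 mm from its origin in -x.
- i_bar_a: Bystander: straight I-shaped lamination bar 9 x 54 x 10 mm, loose on the bench, origin at the centre of its underside.
- i_bar_b: Bystander: the second I-bar, the same.
- wound_bobbin: Bystander: small wound bobbin, about 26 x 39 x 22 mm, loose on the bench, origin at the centre of its underside.
Things that resemble listed ones, but are neither listed nor needed, are in the scene too. What is shaped like the core_pack_a but pink or red is not meant.

How it is judged (in metres and radians):
On the way, in this order (a step that is already met when the one before it is completed fails the run):
1. both E packs are piled squarely on the jig's pad, legs to the block, let go, with the block still home in its slot (((x of core_pack_a in the frame of jig_pad between -0.005 and 0.005 m and y of core_pack_a in the frame of jig_pad between -0.005 and 0.005 m and z of core_pack_a in the frame of jig_pad between -0.0025 and 0.0025 m and angle between the x axis of each of core_pack_a, core_pack_b and the x axis of jig, either way round below 0.1 rad and x of each of pack_a_yoke, pack_b_yoke in the frame of jig_pad below -0.01 m and x of core_pack_b in the frame of jig_pad between -0.005 and 0.005 m and y of core_pack_b in the frame of jig_pad between -0.005 and 0.005 m and z of core_pack_b in the frame of jig_pad between 0.0075 and 0.0125 m) or (x of core_pack_b in the frame of jig_pad between -0.005 and 0.005 m and y of core_pack_b in the frame of jig_pad between -0.005 and 0.005 m and z of core_pack_b in the frame of jig_pad between -0.0025 and 0.0025 m and angle between the x axis of each of core_pack_b, core_pack_a and the x axis of jig, either way round below 0.1 rad and x of each of pack_b_yoke, pack_a_yoke in the frame of jig_pad below -0.01 m and x of core_pack_a in the frame of jig_pad between -0.005 and 0.005 m and y of core_pack_a in the frame of jig_pad between -0.005 and 0.005 m and z of core_pack_a in the frame of jig_pad between 0.0075 and 0.0125 m)) and horizontal distance between core_pack_a and core_pack_b below 0.005 m and contact force between the fingers and core_pack_a below 0.05 N and contact force between the fingers and core_pack_b below 0.05 N and z of each of block_foot_left, block_foot_right in the frame of jig below 0.021 m), for 0.2 s.
2. the block is rocked: one end of its foot is raised more than 3 mm while the other is still within 2 mm of the slot's floor (((z of block_foot_left in the frame of jig above 0.021 m and z of block_foot_right in the frame of jig below 0.02 m) or (z of block_foot_right in the frame of jig above 0.021 m and z of block_foot_left in the frame of jig below 0.02 m))).
3. rocked the other way: both ends have walked up more than 3 mm, the foot still in the slot (z of each of block_foot_left, block_foot_right in the frame of jig above 0.021 m and z of locating_block in the frame of jig below 0.036 m).
At the end, for the whole second after the job is handed in: Packs piled on the pad within 5 mm and 0.1 rad of its mark and of each other, legs to the slot, not touched; the block gripped (over 2 N), still, within 0.15 rad of upright, 3 to 41 mm above the slot's mouth and within 20 mm (x), 25 mm (y) of it, touching nothing else; the jig flat (((x of core_pack_a in the frame of jig_pad between -0.005 and 0.005 m and y of core_pack_a in the frame of jig_pad between -0.005 and 0.005 m and z of core_pack_a in the frame of jig_pad between -0.0025 and 0.0025 m and angle between the x axis of each of core_pack_a, core_pack_b and the x axis of jig, either way round below 0.1 rad and x of each of pack_a_yoke, pack_b_yoke in the frame of jig_pad below -0.01 m and x of core_pack_b in the frame of jig_pad between -0.005 and 0.005 m and y of core_pack_b in the frame of jig_pad between -0.005 and 0.005 m and z of core_pack_b in the frame of jig_pad between 0.0075 and 0.0125 m) or (x of core_pack_b in the frame of jig_pad between -0.005 and 0.005 m and y of core_pack_b in the frame of jig_pad between -0.005 and 0.005 m and z of core_pack_b in the frame of jig_pad between -0.0025 and 0.0025 m and angle between the x axis of each of core_pack_b, core_pack_a and the x axis of jig, either way round below 0.1 rad and x of each of pack_b_yoke, pack_a_yoke in the frame of jig_pad below -0.01 m and x of core_pack_a in the frame of jig_pad between -0.005 and 0.005 m and y of core_pack_a in the frame of jig_pad between -0.005 and 0.005 m and z of core_pack_a in the frame of jig_pad between 0.0075 and 0.0125 m)) and horizontal distance between core_pack_a and core_pack_b below 0.005 m and contact force between each of the fingers, locating_block and core_pack_a below 0.05 N and contact force between each of the fingers, locating_block and core_pack_b below 0.05 N and z of locating_block in the frame of jig between 0.039 and 0.077 m and x of locating_block in the frame of jig between 0.0035 and 0.0435 m and y of locating_block in the frame of jig between -0.025 and 0.025 m and angle between locating_block's own z axis and vertical below 0.15 rad and linear speed of locating_block below 0.02 m/s and contact force between the fingers and locating_block above 2 N and contact force between locating_block and jig below 0.05 N and angle between jig's own z axis and vertical below 0.02 rad); the arm keeps its last pose, push and grip.
It fails at once if the jig is lifted or tipped (more than 4 mm or 0.05 rad) (height (world z) of jig above 0.004 m or angle between jig's own z axis and vertical above 0.05 rad).
It fails at once if the jig is dragged more than 20 mm (distance of jig from where it was at the start of the episode above 0.02 m).
It fails at once if an I-bar or the bobbin is moved more than 30 mm (distance of any of i_bar_a, i_bar_b, wound_bobbin from where it was at the start of the episode above 0.03 m).
It also fails if it takes over 59 s, if anything falls off the work surface, if the arm or the gripper's body presses on something with over 40 N, if the wrist force passes 120 N, or if a joint passes its speed limit or range.

### The arm

A 6-joint arm with a two-finger parallel gripper is mounted at the origin on a cart in front of the work surface, level with it; the furniture and walls round the work are solid. World frame = base frame: x ahead of the robot, y to its left, z up, the work surface at z = 0. Lengths are in mm, angles in rad, forces in N, time in s.
With the tool pointing down it reaches from about 400 to 925 mm from the base axis. Payload 12.5 kg.
Tool frame: the origin (TCP) lies midway between the tips of the shut fingers; the grasp point (between the pads) lies 19 mm behind it; z points along the fingers, y is the line along which they close (so a half turn about z gives the same grasp; the last joint's range is limited). The gripper opens to 95 mm and grips with 3 to 60 N. Pads are 20 mm wide; open, the fingers measure 119 mm over their backs; the gripper's body (75 mm by 180 mm) begins 59 mm behind the grasp point.
Start: joints at [1.029, 0.491, 1.559, -0, 1.092, -0.106], TCP at [263.821, 566.608, 214.661] pointing down, gripper open.
Joint ranges: [-3.1, 3.1], [-0.84, 2.19], [0.05, 2.79], [-1.13, 4.28], [0.06, 2.93], [-2.69, 2.69]. Speed limits (rad/s): [2.22, 2.22, 2.79, 3.14, 3.14, 3.14].

### API

Orientations are given as [roll, pitch, yaw] about the fixed x, y, z axes, in that order (R = Rz(yaw) Ry(pitch) Rx(roll)).
In Python, from cell import * gives the robot as it stands. The module is installed in compiled form; this text tells all that it offers.
- The arm moves only by the tool arm_command, never from a script. Its arguments are lists of equal length, an entry for each row: "delta_pos": the shift along the world's x, y, z in units of 250 mm (1.0 is 250 mm), a list of three; "delta_rot": the turn, a rotation vector about the world's x, y, z in units of 90 degrees (1.0 is 90 degrees), a list of three; "claw": the closure, from 0 (fully open) to 1 (shut). In form: {"delta_pos": [[tx, ty, tz], ...], "delta_rot": [[wx, wy, wz], ...], "claw": [claw, ...]}. A call has exactly 5 rows; each row is the pose to reach, as a shift and turn from the pose commanded when the call began; what a row does not reach only later rows make up. A row lasts 1/12 s, in which the tool goes at most 41.7 mm and 7.16 degrees, less where a joint would pass 70% of its speed; a pose out of reach is approached as far as the arm can. A call with a number of a shift or a turn outside -1 to 1 is refused whole. A call with a gripper value outside its range is refused whole. The fingers move at their own pace and stop on an object; the grip force is fixed at half the most. Time passes only in rows, so rows that repeat a pose let the fingers close, or fill a call up. It gives the time, the measured TCP pose, the force, the opening and the grip force at its end, in the units of the state.
- state(): the state, without advancing time (a new reading comes with each control period).
- read_camera(name): name is "scene" or "top" or "wrist"; returns the picture (400x640x3 uint8, red, green, blue); there is no depth.
- calibration(name): a dict with "camera_matrix" (3x3 intrinsics, pixels), "T" (4x4, takes a point from camera to world coordinates). Camera axes: x right, y down, z forward; pixel columns grow to the right and rows downward; lengths in mm; the calibration is good to about 2 mm. A picture is of the moment at which its call begins: read the wrist's pose just before it. calibration takes no time and is no camera call; for the wrist camera it gives the pose at the moment of the call.
- job_done(): hands the job in; it is judged then, once.
The state is a dict: "t": time; "joints": joint angles; "qvel": joint speeds; "tau": joint torques, N m; "eef_pos": TCP position; "tcp_rot": TCP orientation; "ft_force": force on the tool from outside, world axes, zero at the start; "moment": the same for the moment, N m; "opening": opening from 0.0 (shut) to 1.0 (fully open); "grip_force": force on a finger pad.
Only numpy, scipy, OpenCV 4.12 (cv2) and the standard library are available. Lean on these libraries where they do the work, as an engineer would, in place of code of your own. Each camera call takes 0.05 s, during which the arm holds its last target. There are 200 camera calls.

## Working session

There is one attempt and no reset: what is moved stays moved. The work goes in short steps, Python scripts to look and compute and a tool call to move; the robot and the scene stay as the last step left them, time stands still between calls to the robot, and variables do not carry over. Pictures are saved under pics/ and viewed, at most 10 in all, crops included, and the job is handed in when it is done.

Besides the shell and the picture viewer there is one more tool, called after ">>>" as name(argument=value, ...) on one line, values as JSON. arm_command: Moves the arm, as the interface text tells. Shifts and turns lie within -1 to 1; 1 stands for 250 mm of shift or 90 degrees of turn. Its arguments: {"type":"object","properties":{"delta_pos":{"type":"array"},"delta_rot":{"type":"array"},"claw":{"type":"array"}},"required":["delta_pos","delta_rot","claw"]}

```bash
mkdir -p pics; python3 - <<'E'
from cell import *
import cv2,numpy as np
s=state();print(s)
for n in("scene","top"):
    im=read_camera(n);cv2.imwrite(f"pics/{n}0.png",im[:,:,::-1]);c=calibration(n);print(n,c["camera_matrix"],c["T"].round(3))
E
```

```text
{'t': 0.0, 'joints': array([ 1.02938688e+00,  4.91562065e-01,  1.55945999e+00, -2.20132462e-05,
        1.09171428e+00, -1.05608753e-01]), 'qvel': array([-0.00107392, -0.00191793,  0.0005251 ,  0.00071551, -0.00061359,
       -0.00031441]), 'tau': array([-3.85728592e-03, -6.12636995e+01, -2.58179176e+01,  6.90784352e-02,
        4.82687261e-02, -9.91495517e-05]), 'eef_pos': array([263.69298634, 566.36913213, 214.05656735]), 'tcp_rot': array([-3.14045328e+00, -1.01144268e-04,  2.70580207e+00]), 'ft_force': array([-0.27384929, -0.03003488,  0.04892417]), 'moment': array([-0.00045393, -0.04295547, -0.02331856]), 'grip_force': 0.0, 'opening': 0.9970905343298045}
scene [[401.94947956   0.         311.18161513]
 [  0.         401.94947956 198.75899362]
 [  0.           0.           1.        ]] [[-6.69000e-01 -3.93000e-01  6.31000e-01 -5.06980e+01]
 [-7.43000e-01  3.33000e-01 -5.80000e-01  5.13090e+02]
 [ 1.80000e-02 -8.57000e-01 -5.15000e-01  5.32018e+02]
 [ 0.00000e+00  0.00000e+00  0.00000e+00  1.00000e+00]]
top [[423.2766899    0.         314.98490114]
 [  0.         423.2766899  204.73143643]
 [  0.           0.           1.        ]] [[-2.700000e-02 -9.890000e-01  1.440000e-01  3.590940e+02]
 [-9.990000e-01  3.000000e-02  1.700000e-02 -9.764000e+00]
 [-2.100000e-02 -1.430000e-01 -9.890000e-01  1.007694e+03]
 [ 0.000000e+00  0.000000e+00  0.000000e+00  1.000000e+00]]
```

View pics/top0.png

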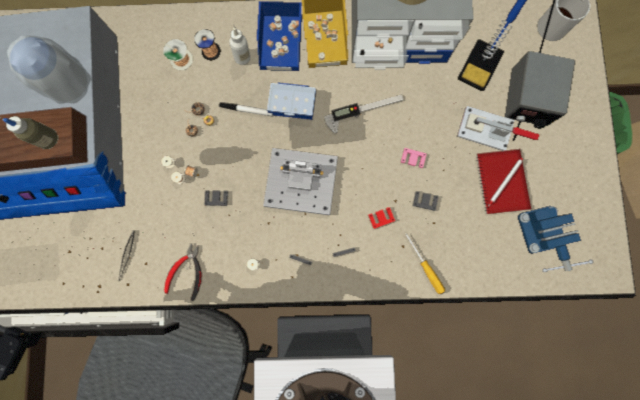

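View pics/scene0.png

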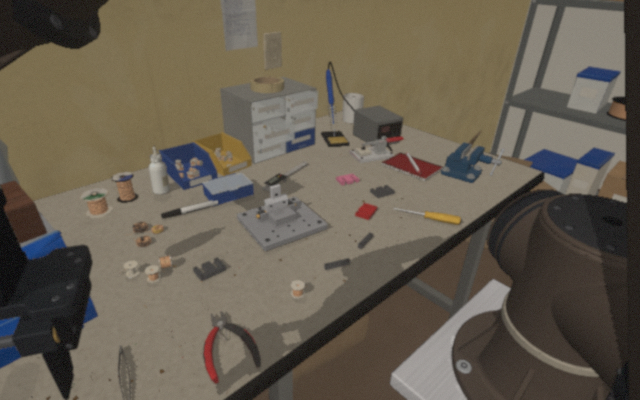

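The top view shows the jig at about (301,182) with its slot on the far (+x) side. The dark E packs are at (216,198) and (426,201), the I-bars at (301,259) and (345,252), and red and pink decoys at (382,218) and (413,158). Next I'll measure roughly and zoom in.

```bash
cat > h.py <<'E'
from cell import *
import cv2,numpy as np
def ray(c,px,z):
    K,T=c["camera_matrix"],c["T"]; px=np.atleast_2d(np.asarray(px,float))
    d=np.c_[px,np.ones(len(px))]@np.linalg.inv(K).T@T[:3,:3].T; o=T[:3,3]
    return o+d*((z-o[2])/d[:,2])[:,None]
def proj(c,P):
    K,T=c["camera_matrix"],c["T"]; P=np.atleast_2d(np.asarray(P,float))
    q=(P-T[:3,3])@T[:3,:3]@K.T; return q[:,:2]/q[:,2:]
E
python3 - <<'E'
from h import *
im=cv2.imread("pics/top0.png");c=calibration("top")
for n,p,z in [("A",(216,198),10),("B",(426,201),10),("jig",(301,182),18),("Ia",(301,259),10),("Ib",(345,252),10),("bob",(253,265),20)]:print(n,ray(c,p,z).round(0))
s,w=im[140:280,180:450],calibration("wrist");cv2.imwrite("pics/c.png",cv2.resize(s,(795,412),interpolation=cv2.INTER_CUBIC))
print(w["camera_matrix"],w["T"].round(3))
E
```

```text
A [[528. 244.  10.]]
B [[ 505. -257.   10.]]
jig [[559.  39.  18.]]
Ia [[377.  43.  10.]]
Ib [[390. -60.  10.]]
bob [[366. 154.  20.]]
[[275.6053734   0.        318.2847849]
 [  0.        275.6053734 195.246144 ]
 [  0.          0.          1.       ]] [[ 4.22000e-01  8.77000e-01  2.28000e-01  1.99005e+02]
 [ 9.06000e-01 -4.08000e-01 -1.07000e-01  5.97013e+02]
 [-1.00000e-03  2.52000e-01 -9.68000e-01  3.84150e+02]
 [ 0.00000e+00  0.00000e+00  0.00000e+00  1.00000e+00]]
```

View pics/c.png

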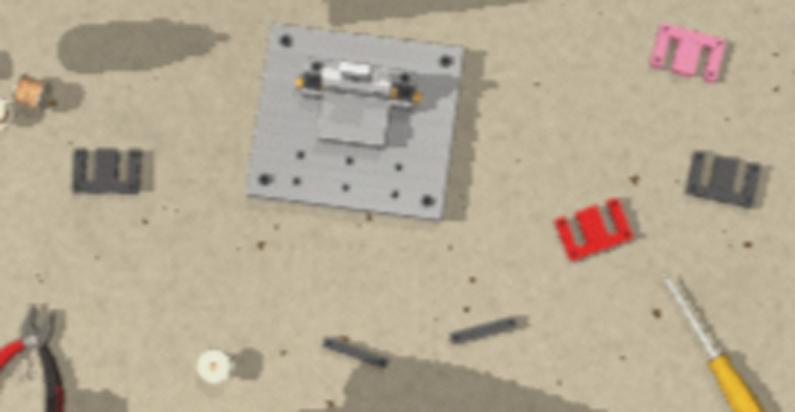

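The crop shows both packs with their legs pointing +x, and the jig's yaw is about −0.1. I'm moving above pack A for a wrist view.

>>> arm_command(delta_pos=[[0.08,-0.1,-0.03],[0.16,-0.2,-0.06],[0.24,-0.3,-0.1],[0.3,-0.38,-0.13],[0.352,-0.43,-0.153]], delta_rot=[[0,0,0.02],[0,0,0.04],[0,0,0.06],[0,0,0.08],[0,0,0.0925]], claw=[0,0,0,0,0])

```text
t: 0.52
eef_pos: [352.5, 457.0, 175.5]
tcp_rot: [-3.14, -0.001, 2.852]
ft_force: [0.8, 1.2, 0.4]
opening: 0.998
grip_force: 0.0
```

>>> arm_command(delta_pos=[[0.07,-0.09,-0.03],[0.14,-0.17,-0.06],[0.21,-0.26,-0.09],[0.28,-0.34,-0.12],[0.352,-0.43,-0.153]], delta_rot=[[0,0,0.02],[0,0,0.04],[0,0,0.06],[0,0,0.08],[0,0,0.0925]], claw=[0,0,0,0,0])

```text
t: 0.93
eef_pos: [440.4, 350.7, 137.7]
tcp_rot: [3.142, -0.0, 2.998]
ft_force: [0.2, 0.3, 0.5]
opening: 0.999
grip_force: 0.0
```

>>> arm_command(delta_pos=[[0.1,-0.12,-0.04],[0.2,-0.25,-0.09],[0.29,-0.36,-0.13],[0.34,-0.41,-0.15],[0.352,-0.43,-0.153]], delta_rot=[[0,0,0.02],[0,0,0.04],[0,0,0.07],[0,0,0.09],[0,0,0.0925]], claw=[0,0,0,0,0])

```text
t: 1.35
eef_pos: [529.3, 241.6, 98.5]
tcp_rot: [-3.141, -0.001, 3.14]
ft_force: [0.1, 0.0, -0.4]
opening: 1.003
grip_force: 0.0
```

```bash
python3 - <<'E'
from h import *
s=state();print(s["eef_pos"].round(2),s["tcp_rot"].round(4),s["joints"].round(2),s["ft_force"].round(1))
w=calibration("wrist");im=read_camera("wrist")[:,:,::-1];cv2.imwrite("pics/wA.png",im);np.save("wA.npy",w["T"])
print(proj(w,[[528,244,10],s["eef_pos"]]))
E
```

```text
[529.32 241.64  98.53] [-3.1410e+00 -1.3000e-03  3.1404e+00] [ 0.31  0.57  1.78 -0.    0.79 -1.25] [ 0.1  0.  -0.4]
[[320.12079888 198.11495439]
 [317.34425548 234.89701257]]
```

View pics/wA.png

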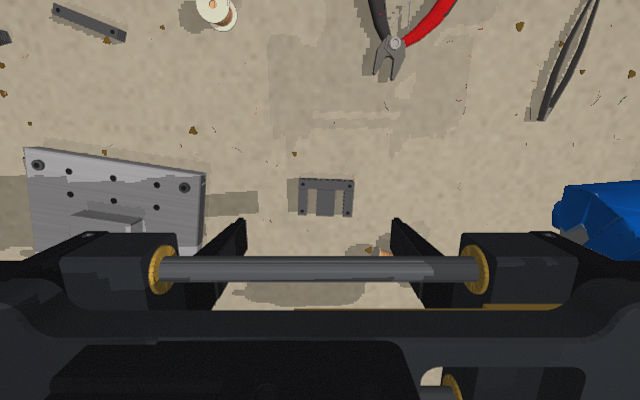

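The wrist view shows pack A at about (326,197), legs down in the image (+x), with the gripper hiding everything ahead of the TCP. Next I'll measure its outline by mask.

```bash
cat >> h.py <<'E'
def pack(im,c,p,r=45):
    """dark pack near pixel p: leg-end edge at z=10, yoke edge at z=0; returns outline centre, yaw"""
    x0,y0=int(p[0])-r,int(p[1])-r
    s=im[max(y0,0):y0+2*r,x0:x0+2*r].astype(np.int32); y0=max(y0,0)
    m=((s.max(2)<115)&(s.max(2)-s.min(2)<22)).astype(np.uint8)
    n,l,st,ce=cv2.connectedComponentsWithStats(m); k=1+np.argmin(np.hypot(*(ce[1:]-[p[0]-x0,p[1]-y0]).T)+1e3*(st[1:,4]<300))
    ys,xs=np.nonzero(l==k); b=cv2.boxPoints(cv2.minAreaRect(np.c_[xs,ys].astype(np.float32)))+[x0,y0]
    q=b[np.argsort(b[:,1])]; yk=q[:2][np.argsort(q[:2,0])]; lg=q[2:][np.argsort(q[2:,0])]
    Y=ray(c,yk,0); L=ray(c,lg,10); cen=(Y.mean(0)+L.mean(0))/2
    u=L.mean(0)-Y.mean(0); v=Y[0]-Y[1]
    print("box",b.round(1).tolist(),"len",np.hypot(*u[:2]).round(1),"w",np.hypot(*(L[0]-L[1])[:2]).round(1),np.hypot(*v[:2]).round(1),"yaws",np.arctan2(u[1],u[0]).round(3),np.arctan2(v[0],-v[1]).round(3),"cen",cen.round(1))
    return m,x0,y0
E
python3 - <<'E'
from h import *
im=cv2.imread("pics/wA.png");w=calibration("wrist")
m,x0,y0=pack(im,w,(326,197))
print(x0,y0)
for r in range(38,68,1):print(r+y0,"".join(".#"[v] for v in m[r-0][10:85]) if r<len(m) else "")
E
```

```text
box [[296.7, 214.3], [298.1, 177.3], [353.5, 179.4], [352.2, 216.3]] len 35.3 w 54.9 55.1 yaws -0.041 -0.04 cen [527.6 249.5   5. ]
281 152
190 .......##########.........###################..#.##############............
191 .......##########.........###################........##########............
192 .......##########.........###################.......###########............
193 .......##########.........###################.......###########............
194 .......##########.........###################.......###########............
195 .......##########.........###################.......##########.............
196 .......##########.........###################.......##########.............
197 .......##########.........###################.......##########.............
198 .......##########.........##################........##########.............
199 .......##########........###################........##########.............
200 .......##########........###################........##########.............
201 .......##########........###################........##########.............

[... 739 characters left out ...]
#.........##################........##########..............
212 .......#########.........##################........##########..............
213 .......#########.........##################........##########..............
214 .......########..........##################.........#########..............
215 .........................##################.........#########..............
216 ....................................................#########..............
217 ...........................................................................
218 ...........................................................................
219 ...........................................................................
```

>>> arm_command(delta_pos=[[-0.004,0.008,-0.1],[-0.009,0.016,-0.2],[-0.009,0.016,-0.3],[-0.009,0.016,-0.34],[-0.009,0.016,-0.34]], delta_rot=[[0,0,-0.012],[0,0,-0.025],[0,0,-0.025],[0,0,-0.025],[0,0,-0.025]], claw=[0.2,0.2,0.2,0.2,0.2])

```text
t: 1.82
eef_pos: [524.0, 248.6, 13.2]
tcp_rot: [-3.14, -0.003, 3.103]
ft_force: [0.3, -0.8, 1.0]
opening: 0.802
grip_force: 0.0
```

```bash
python3 - <<'E'
from h import *
s=state();print(s["eef_pos"].round(2),s["tcp_rot"].round(4),s["opening"])
w=calibration("wrist");im=read_camera("wrist")[:,:,::-1].copy();cv2.imwrite("pics/wA2.png",im);print(proj(w,s["eef_pos"]))
pack(im,w,proj(w,[527,247.5,5])[0],60)
s=state();print(s["eef_pos"].round(2),s["tcp_rot"].round(4),s["opening"])
E
```

```text
[524.   248.62  13.24] [-3.1404 -0.0034  3.1031] 0.8020900337617819
[[317.37088888 234.92021224]]
box [[255.0, 209.0], [374.0, 209.0], [374.0, 282.0], [255.0, 282.0]] len 50.9 w 84.1 82.9 yaws -0.039 -0.038 cen [535.5 246.1   5. ]
[524.85 248.75  14.73] [-3.1412e+00 -1.4000e-03  3.1031e+00] 0.8020306098159545
```

View pics/wA2.png

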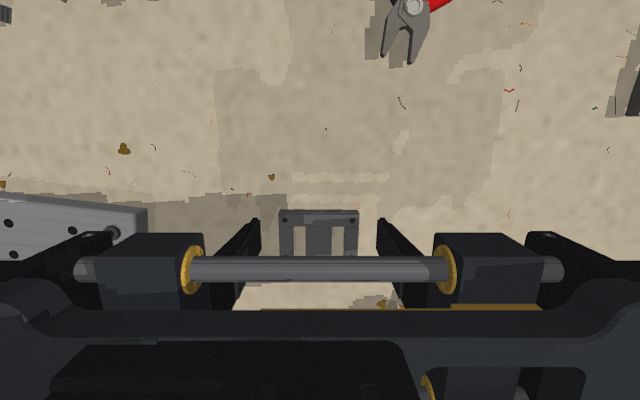

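Pack A (columns 279–358) sits centred between the fingertips (260 and 378). I'm going down, gripping, lifting and heading for the jig.

>>> arm_command(delta_pos=[[0,0,-0.047],[0,0,-0.047],[0,0,-0.047],[0,0,-0.047],[0,0,-0.047]], delta_rot=[[0,0,0],[0,0,0],[0,0,0],[0,0,0],[0,0,0]], claw=[0.2,1,1,1,1])

```text
t: 2.28
eef_pos: [525.8, 248.2, 3.8]
tcp_rot: [3.141, 0.001, 3.102]
ft_force: [-0.1, 0.0, -0.5]
opening: 0.574
grip_force: 0.0
```

>>> arm_command(delta_pos=[[0,0,0],[0,0,0.02],[0,0,0.08],[0,0,0.2],[0,0,0.3]], delta_rot=[[0,0,0],[0,0,0],[0,0,0],[0,0,0],[0,0,0]], claw=[1,1,1,1,1])

```text
t: 2.7
eef_pos: [525.3, 248.0, 79.3]
tcp_rot: [-3.141, -0.001, 3.102]
ft_force: [0.3, 0.0, -1.1]
opening: 0.564
grip_force: 30.0
```

```bash
python3 - <<'E'
from h import *
im=cv2.imread("pics/wA2.png");s=state();print(s["eef_pos"].round(2),s["tcp_rot"].round(4),s["opening"]*95)
print(im[204:218,300].tolist(), im[204:218,335].mean(1))
E
```

```text
[525.28 247.96  79.3 ] [-3.1413e+00 -1.0000e-03  3.1024e+00] 53.60815566966595
[[132, 153, 163], [134, 155, 165], [136, 157, 167], [137, 159, 170], [130, 150, 161], [83, 91, 97], [62, 59, 61], [62, 61, 62], [64, 64, 66], [63, 63, 65], [61, 61, 61], [72, 71, 73], [70, 70, 71], [70, 70, 70]] [154.         153.66666667 155.66666667 157.33333333 150.
 105.          58.          60.66666667  60.66666667  72.33333333
  72.66666667  90.33333333  89.33333333  89.        ]
```

>>> arm_command(delta_pos=[[0.05,-0.08,0.04],[0.11,-0.17,0.08],[0.17,-0.26,0.12],[0.22,-0.34,0.15],[0.27,-0.416,0.16]], delta_rot=[[0,0,0],[0,0,0],[0,0,0],[0,0,0],[0,0,0]], claw=[1,1,1,1,1])

```text
t: 3.12
eef_pos: [593.9, 142.9, 119.8]
tcp_rot: [3.141, 0.002, 3.102]
ft_force: [-0.4, 0.6, -1.8]
opening: 0.566
grip_force: 30.0
```

>>> arm_command(delta_pos=[[0.08,-0.12,0.05],[0.16,-0.24,0.09],[0.23,-0.35,0.12],[0.27,-0.416,0.128],[0.27,-0.416,0.128]], delta_rot=[[0,0,0],[0,0,0],[0,0,0],[0,0,0],[0,0,0]], claw=[1,1,1,1,1])

```text
t: 3.53
eef_pos: [662.3, 36.5, 151.0]
tcp_rot: [-3.141, 0.002, 3.099]
ft_force: [0.3, -0.3, -2.4]
opening: 0.564
grip_force: 30.0
```

```bash
python3 - <<'E'
from h import *
for i in range(2):
    s=state();w=calibration("wrist");im=read_camera("wrist")[:,:,::-1].copy()
print(s["eef_pos"].round(2),s["tcp_rot"].round(4),s["ft_force"].round(1))
cv2.imwrite("pics/wJ.png",im);np.save("wJ.npy",w["T"]);print(proj(w,s["eef_pos"]))
E
```

```text
[661.03  38.37 150.39] [3.1416e+00 4.0000e-04 3.0998e+00] [-0.8  1.1 -1.6]
[[317.3665082  234.96374457]]
```

View pics/wJ.png

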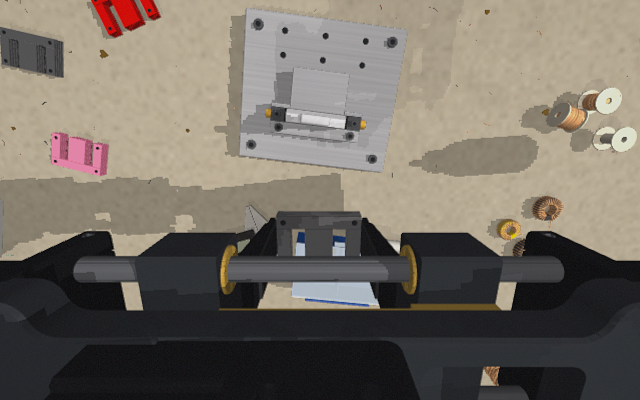

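The wrist view shows the jig base corners near (249,9), (408,27), (383,172) and (235,155), the pad at (291–346, 70–112), and the slot with its block at row ~118. Held pack A is at (320,230). The camera is over the jig, so the silhouette is the base's top edges at z=18.

```bash
cat > jig.py <<'E'
from h import *
def jig(im,w,box=(200,0,440,190),sx=-1):
    x0,y0,x1,y1=box;s=cv2.cvtColor(im[y0:y1,x0:x1],cv2.COLOR_BGR2HSV)
    m=((s[...,1]<25)&(s[...,2]>70)).astype(np.uint8);m=cv2.morphologyEx(m,cv2.MORPH_OPEN,np.ones((3,3)))
    l=max(cv2.findContours(m,cv2.RETR_EXTERNAL,cv2.CHAIN_APPROX_NONE)[0],key=cv2.contourArea)
    r=cv2.convexHull(l);b=cv2.approxPolyDP(r,6,True)[:,0]+[x0,y0]
    b4=cv2.boxPoints(cv2.minAreaRect(ray(w,l[:,0]+[x0,y0],18)[:,:2].astype(np.float32)))
    print("poly",b.tolist());W=ray(w,b,18);print("W",W.round(1).tolist(),"sides",np.hypot(*(np.roll(W,-1,0)-W)[:,:2].T).round(1))
    print("rect cen",b4.mean(0).round(1),"sides",np.hypot(*(np.roll(b4,-1,0)-b4).T).round(1),b4.round(1).tolist())
    for i in range(4):
        d=b4[(i+1)%4]-b4[i]
        if abs(d[0])>abs(d[1]) and d[0]>0:print("yaw",np.arctan2(d[1],d[0]).round(4))
    return m
E
python3 - <<'E'
from jig import *
w=calibration("wrist");w["T"]=np.load("wJ.npy");im=cv2.imread("pics/wJ.png")
jig(im,w)
cv2.imwrite("pics/jc.png",cv2.resize(im[60:180,220:420],(800,480),interpolation=cv2.INTER_CUBIC))
E
```

```text
poly [[246, 8], [406, 30], [381, 171], [239, 154]]
W [[479.2, -23.1, 18.0], [504.7, 131.6, 18.0], [643.5, 109.3, 18.0], [618.3, -45.8, 18.0]] sides [156.8 140.6 157.1 140.9]
rect cen [561.8  43.2] sides [142.9 158.9 142.9 158.9] [[478.5, -23.700000762939453], [619.5, -46.70000076293945], [645.0999755859375, 110.19999694824219], [504.1000061035156, 133.1999969482422]]
yaw -0.1619
```

View pics/jc.png

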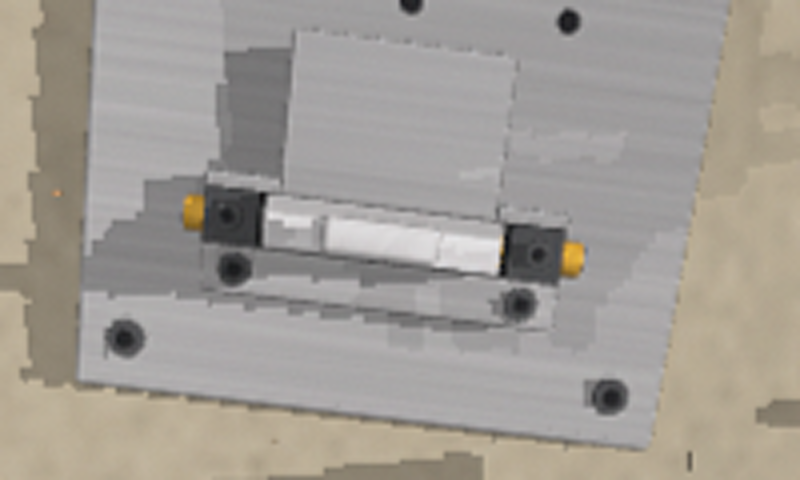

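```bash
python3 - <<'E'
from h import *
w=calibration("wrist");T0=w["T"].copy();w["T"]=np.load("wJ.npy");im=cv2.imread("pics/wJ.png")
P=ray(w,[[294.25,67.5],[349.25,74.5]],36);print("pad back corners",P.round(1),np.hypot(*(P[1]-P[0])[:2]))
y=-.162;u=np.array([np.cos(y),np.sin(y)]);print("jig centre from pad",P.mean(0)[:2]+21.5*u)
C=np.array([561.8,43.2]);print("pad pt from base",C-3.5*u,"block",C+23.5*u)
for c in (285,300,340,352):print(c,im[204:222,c].mean(1).astype(int).tolist())
r=im[216,260:380].mean(1).astype(int);print(r.tolist())
for row in (209.5,210.5,211.5):print(row,ray(w,[[300,row]],146.8).round(1))
# at wA2: same relative geometry
import copy
E=np.array([661.03,38.37,150.39]);T=w["T"].copy();T[:3,3]+=np.array([524.0,248.6,13.24])-E;w["T"]=T
print("wA2 yoke",ray(w,[[300,209.2],[335,209.2]],0).round(1))
E
```

```text
pad back corners [[537.2  21.3  36. ]
 [545.6  73.5  36. ]] 52.86127271015739
jig centre from pad [562.65110092  43.92534833]
pad pt from base [558.34582665  43.76452319] block [584.99230681  39.40962998]
285 [125, 121, 121, 120, 121, 122, 118, 88, 60, 61, 54, 58, 56, 63, 62, 62, 61, 47]
300 [125, 125, 124, 126, 128, 131, 127, 88, 60, 63, 63, 64, 54, 61, 61, 62, 61, 62]
340 [128, 127, 126, 125, 126, 125, 119, 85, 57, 60, 66, 69, 63, 84, 91, 91, 85, 68]
352 [173, 168, 165, 163, 164, 166, 159, 106, 66, 69, 73, 68, 66, 92, 89, 89, 82, 40]
[137, 116, 82, 96, 115, 119, 117, 119, 128, 128, 128, 124, 124, 124, 125, 115, 69, 53, 55, 56, 54, 56, 55, 55, 57, 56, 55, 55, 55, 55, 55, 53, 55, 56, 54, 56, 57, 55, 55, 54, 54, 56, 58, 57, 56, 56, 59, 61, 60, 62, 62, 61, 56, 55, 55, 55, 56, 55, 56, 70, 69, 68, 67, 69, 71, 72, 71, 70, 71, 71, 71, 73, 75, 73, 69, 68, 69, 67, 63, 62, 63, 64, 61, 64, 63, 64, 62, 65, 65, 66, 65, 67, 66, 66, 66, 66, 67, 66, 63, 62, 65, 114, 175, 162, 161, 157, 158, 165, 163, 164, 166, 167, 170, 169, 168, 167, 167, 166, 165, 163]
209.5 [[644.   27.6 146.8]]
210.5 [[644.7  27.6 146.8]]
211.5 [[645.4  27.5 146.8]]
wA2 yoke [[509.8 237.1   0. ]
 [510.8 261.4   0. ]]
```

>>> arm_command(delta_pos=[[-0.1,0.003,0],[-0.23,0.007,0],[-0.35,0.01,0],[-0.421,0.013,0],[-0.421,0.013,0]], delta_rot=[[0,0,-0.03],[0,0,-0.06],[0,0,-0.077],[0,0,-0.077],[0,0,-0.077]], claw=[1,1,1,1,1])

```text
t: 4.05
eef_pos: [551.2, 44.9, 150.4]
tcp_rot: [-3.141, -0.003, 2.983]
ft_force: [1.3, -0.3, -0.8]
opening: 0.563
grip_force: 30.0
```

>>> arm_command(delta_pos=[[0,0,-0.08],[0,0,-0.18],[0,0,-0.28],[0,0,-0.34],[0,0,-0.36]], delta_rot=[[0,0,0],[0,0,0],[0,0,0],[0,0,0],[0,0,0]], claw=[1,1,1,1,1])

```text
t: 4.47
eef_pos: [554.3, 44.3, 57.9]
tcp_rot: [-3.141, -0.003, 2.983]
ft_force: [-0.9, 0.2, -1.1]
opening: 0.564
grip_force: 30.0
```

```bash
python3 - <<'E'
from h import *
for i in range(2):
    s=state();w=calibration("wrist");im=read_camera("wrist")[:,:,::-1].copy()
print(s["eef_pos"].round(2),s["tcp_rot"].round(4),s["ft_force"].round(1))
cv2.imwrite("pics/wP.png",im);np.save("wP.npy",w["T"])
cv2.imwrite("pics/wPc.png",cv2.resize(im[180:280,240:400],(800,500),interpolation=cv2.INTER_CUBIC))
E
```

```text
[554.56  44.17  58.28] [-3.1414e+00 -3.1000e-03  2.9825e+00] [ 0.1 -0.3 -0.7]
```

View pics/wPc.png

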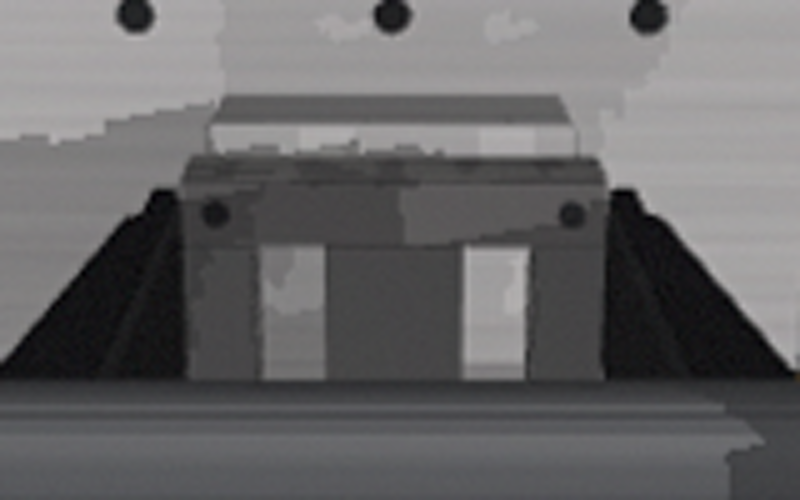

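Held pack A is centred over the pad: yoke edge at crop cols 182–606, pad edge at 210–578, both centred on 394, with no visible skew. Next is the x offset.

```bash
python3 - <<'E'
from h import *
w=calibration("wrist");w["T"]=np.load("wP.npy")
a=ray(w,[[318.8,204.6]],36)[0];b=ray(w,[[318.8,211.3]],54.7)[0]
u=np.array([np.cos(-.16),np.sin(-.16)]);print(a.round(1),b.round(1),"pack ahead of pad edge",(b-a)[:2]@u, state()["eef_pos"])
for p in ([282,204.6],[355.6,204.6]):print(ray(w,[p],36).round(1))
E
```

```text
[540.4  47.3  36. ] [539.6  47.4  54.7] pack ahead of pad edge -0.8760362848863235 [555.09160052  44.02799     59.56136799]
[[536.2  20.9  36. ]]
[[544.7  73.8  36. ]]
```

>>> arm_command(delta_pos=[[0.002,0,-0.03],[0.002,0,-0.06],[0.002,0,-0.079],[0.002,0,-0.08],[0.002,0,-0.08]], delta_rot=[[0,0,0],[0,0,0],[0,0,0],[0,0,0],[0,0,0]], claw=[1,1,1,1,1])

```text
t: 4.98
eef_pos: [555.8, 43.4, 40.1]
tcp_rot: [3.141, 0.0, 2.981]
ft_force: [-0.0, 1.0, -0.4]
opening: 0.562
grip_force: 30.0
```

>>> arm_command(delta_pos=[[0,0,0],[0,0,0],[0,0,0],[0,0,0],[0,0,0]], delta_rot=[[0,0,0],[0,0,0],[0,0,0],[0,0,0],[0,0,0]], claw=[1,0.25,0.25,0.25,0.25])

```text
t: 5.4
eef_pos: [555.9, 43.3, 40.3]
tcp_rot: [3.141, 0.0, 2.981]
ft_force: [0.1, -0.8, 1.2]
opening: 0.737
grip_force: 0.0
```

>>> arm_command(delta_pos=[[0,0,0.03],[0,0,0.1],[0,0,0.2],[0,0,0.3],[0,0,0.36]], delta_rot=[[0,0,0],[0,0,0],[0,0,0],[0,0,0],[0,0,0]], claw=[0.25,0.25,0.25,0.25,0.25])

```text
t: 5.82
eef_pos: [556.4, 43.4, 133.0]
tcp_rot: [3.141, 0.002, 2.982]
ft_force: [0.2, -0.6, -0.4]
opening: 0.752
grip_force: 0.0
```

>>> arm_command(delta_pos=[[-0.02,-0.1,0],[-0.04,-0.22,0],[-0.06,-0.35,-0.02],[-0.08,-0.47,-0.04],[-0.102,-0.586,-0.06]], delta_rot=[[0,0,0],[0,0,0],[0,0,0],[0,0,0],[0,0,0]], claw=[0,0,0,0,0])

```text
t: 6.23
eef_pos: [530.1, -104.6, 115.8]
tcp_rot: [-3.141, 0.001, 2.982]
ft_force: [1.0, -0.5, -0.5]
opening: 0.984
grip_force: 0.0
```

>>> arm_command(delta_pos=[[-0.025,-0.14,-0.02],[-0.05,-0.29,-0.04],[-0.08,-0.43,-0.05],[-0.1,-0.55,-0.06],[-0.102,-0.586,-0.06]], delta_rot=[[0,0,0],[0,0,0],[0,0,0],[0,0,0],[0,0,0]], claw=[0,0,0,0,0])

```text
t: 6.65
eef_pos: [503.9, -253.3, 100.3]
tcp_rot: [-3.141, 0.0, 2.979]
ft_force: [0.1, -0.3, 0.3]
opening: 1.002
grip_force: 0.0
```

```bash
python3 - <<'E'
from h import *
for i in range(2):
    s=state();w=calibration("wrist");im=read_camera("wrist")[:,:,::-1].copy()
print(s["eef_pos"].round(2),s["tcp_rot"].round(4))
cv2.imwrite("pics/wB.png",im);p=proj(w,[505,-252,8])[0];print(p)
m,x0,y0=pack(im,w,p)
for r in range(0,90,2):print(r+y0,"".join(".#"[v] for v in m[r]))
E
```

```text
[ 504.38 -253.01  100.47] [-3.1411e+00  7.0000e-04  2.9782e+00]
[318.92362469 198.71041966]
box [[288.7, 214.4], [292.2, 177.7], [347.3, 183.0], [343.8, 219.6]] len 35.4 w 55.2 55.3 yaws -0.262 -0.26 cen [ 505.6 -253.     5. ]
153 ..........................................................................................
155 ..........................................................................................
157 ..........................................................................................
159 ..........................................................................................
161 ..........................................................................................
163 ..........................................................................................
165 ..........................................................................................
167 ..........................................................................................
169 ..........................................................................................
171 ..............
[... 2701 characters left out ...]
...................................
229 ..........................................................................................
231 ..........................................................................................
233 ..........................................................................................
235 ..........................................................................................
237 ..........................................................................................
239 ..........................................................................................
241 ..........................................................................................
```

>>> arm_command(delta_pos=[[-0.006,-0.008,-0.1],[-0.006,-0.016,-0.2],[-0.006,-0.016,-0.3],[-0.006,-0.016,-0.34],[-0.006,-0.016,-0.34]], delta_rot=[[0,0,-0.03],[0,0,-0.0625],[0,0,-0.0625],[0,0,-0.0625],[0,0,-0.0625]], claw=[0.15,0.15,0.15,0.15,0.15])

```text
t: 7.17
eef_pos: [502.8, -251.8, 13.6]
tcp_rot: [3.14, -0.003, 2.885]
ft_force: [-0.4, -0.2, -0.7]
opening: 0.854
grip_force: 0.0
```

```bash
python3 - <<'E'
from h import *
for i in range(3):
    s=state();w=calibration("wrist");im=read_camera("wrist")[:,:,::-1].copy()
    print(s["eef_pos"].round(2),s["tcp_rot"].round(4))
for r in (212,216):print(r,"".join("#" if v<85 else "." for v in im[r,230:410].mean(1)))
for c in (300,320,340):print(c,im[204:216,c].mean(1).astype(int).tolist())
print(ray(w,[[300,209.2],[335,209.2]],0).round(1))
E
```

```text
[ 502.81 -251.8    13.61] [ 3.1402 -0.0035  2.885 ]
[ 503.41 -252.38   15.  ] [ 3.1409e+00 -1.6000e-03  2.8849e+00]
[ 503.87 -252.91   15.93] [3.1415e+00 2.0000e-04 2.8846e+00]
212 ...............................................................................................................................#....................................................
216 ....................................................######.............................................................######.......................................................
300 [150, 121, 58, 74, 70, 65, 82, 89, 87, 89, 87, 89]
320 [154, 125, 57, 73, 70, 64, 82, 90, 88, 89, 88, 87]
340 [151, 121, 58, 73, 71, 64, 81, 88, 88, 87, 88, 88]
[[ 488.2 -261.7    0. ]
 [ 494.4 -237.8    0. ]]
```

>>> arm_command(delta_pos=[[0,0,-0.047],[0,0,-0.047],[0,0,-0.047],[0,0,-0.047],[0,0,-0.047]], delta_rot=[[0,0,0],[0,0,0],[0,0,0],[0,0,0],[0,0,0]], claw=[0.15,0.15,1,1,1])

```text
t: 7.73
eef_pos: [503.4, -253.8, 3.7]
tcp_rot: [-3.142, 0.0, 2.883]
ft_force: [-0.0, -1.2, -0.7]
opening: 0.697
grip_force: 0.0
```

>>> arm_command(delta_pos=[[0,0,0],[0,0,0],[0,0,0.06],[0,0,0.2],[0,0,0.34]], delta_rot=[[0,0,0],[0,0,0],[0,0,0],[0,0,0],[0,0,0]], claw=[1,1,1,1,1])

```text
t: 8.15
eef_pos: [502.6, -253.2, 88.4]
tcp_rot: [3.14, -0.003, 2.883]
ft_force: [1.1, -1.4, -1.2]
opening: 0.561
grip_force: 30.0
```

>>> arm_command(delta_pos=[[0.01,0.08,0.04],[0.03,0.2,0.07],[0.06,0.33,0.083],[0.08,0.46,0.083],[0.104,0.594,0.083]], delta_rot=[[0,0,0.01],[0,0,0.02],[0,0,0.025],[0,0,0.03],[0,0,0.03]], claw=[1,1,1,1,1])

```text
t: 8.57
eef_pos: [529.3, -103.9, 109.6]
tcp_rot: [3.142, 0.001, 2.93]
ft_force: [0.3, -0.1, -1.5]
opening: 0.562
grip_force: 30.0
```

>>> arm_command(delta_pos=[[0.02,0.14,0.02],[0.05,0.28,0.05],[0.08,0.42,0.083],[0.1,0.54,0.083],[0.104,0.594,0.083]], delta_rot=[[0,0,0.01],[0,0,0.02],[0,0,0.03],[0,0,0.0325],[0,0,0.0325]], claw=[1,1,1,1,1])

```text
t: 8.98
eef_pos: [555.7, 46.5, 130.4]
tcp_rot: [3.141, 0.001, 2.984]
ft_force: [0.4, 0.1, -0.9]
opening: 0.561
grip_force: 30.0
```

>>> arm_command(delta_pos=[[0,0,-0.04],[0,0,-0.1],[0,0,-0.18],[0,0,-0.23],[0,0,-0.23]], delta_rot=[[0,0,0],[0,0,0],[0,0,0],[0,0,0],[0,0,0]], claw=[1,1,1,1,1])

```text
t: 9.4
eef_pos: [553.7, 42.1, 69.5]
tcp_rot: [-3.141, -0.005, 2.98]
ft_force: [-0.5, 0.3, -2.0]
opening: 0.56
grip_force: 30.0
```

```bash
python3 - <<'E'
from h import *
for i in range(3):
    s=state();w=calibration("wrist");im=read_camera("wrist")[:,:,::-1].copy()
print(s["eef_pos"].round(2),s["tcp_rot"].round(4),s["ft_force"].round(1))
cv2.imwrite("pics/wQ.png",im);np.save("wQ.npy",w["T"])
cv2.imwrite("pics/wQc.png",cv2.resize(im[180:280,240:400],(800,500),interpolation=cv2.INTER_CUBIC))
E
```

```text
[555.01  42.38  71.93] [-3.1414e+00 -1.4000e-03  2.9805e+00] [-0.3 -0.1 -1.8]
```

View pics/wQc.png

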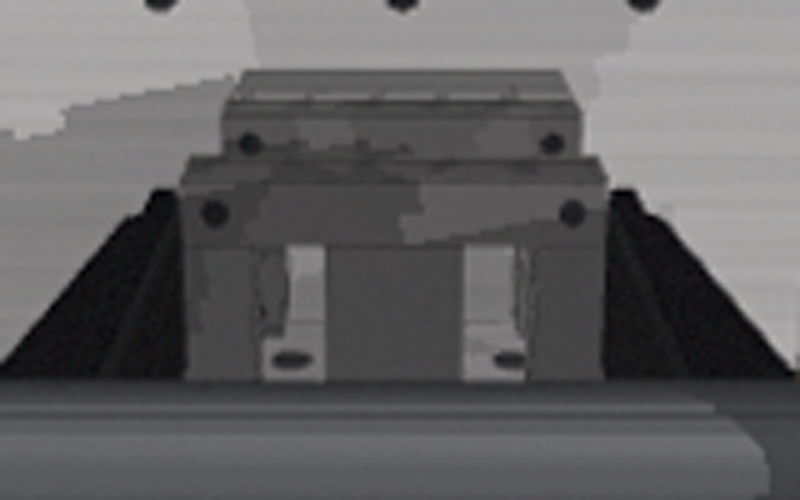

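Pack A lies square on the pad with its yoke edge at crop row ~101 and a thin strip of pad showing behind it. Held pack B (row 157) is square above it, about 1 mm towards −y while the arm is still settling.

```bash
python3 - <<'E'
from h import *
w=calibration("wrist");w["T"]=np.load("wQ.npy");im=cv2.imread("pics/wQ.png")
for c in (300,335):print(im[190:216,c].mean(1).astype(int).tolist())
u=np.array([np.cos(-.16),np.sin(-.16)]);v=np.array([-u[1],u[0]])
pt=lambda c,r,z:ray(w,[[240+c/5,180+r/5]],z)[0]
pad=pt(404,94,36);A0=pt(402,101,36);A1=pt(402,110,46);B=pt(394,157,68.1)
for n,q in(("A-pad",A0-pad),("Atop-pad",A1-pad),("B-A",B-A0),("B-A1",B-A1)):print(n,(q[:2]@u).round(1),(q[:2]@v).round(1))
print(state()["eef_pos"])
E
```

```text
[156, 156, 155, 141, 88, 95, 95, 92, 101, 109, 63, 73, 75, 75, 91, 90, 90, 87, 69, 72, 70, 64, 56, 58, 61, 62]
[155, 158, 158, 145, 92, 98, 98, 94, 104, 113, 63, 74, 68, 71, 81, 81, 85, 90, 87, 81, 81, 78, 61, 71, 72, 73]
A-pad 1.1 -0.3
Atop-pad -0.3 -0.4
B-A -1.2 -1.3
B-A1 0.2 -1.2
[555.39570325  42.53089176  72.57818921]
```

>>> arm_command(delta_pos=[[0.001,0.003,-0.03],[0.001,0.003,-0.06],[0.001,0.003,-0.085],[0.001,0.003,-0.09],[0.001,0.003,-0.09]], delta_rot=[[0,0,0],[0,0,0],[0,0,0],[0,0,0],[0,0,0]], claw=[1,1,1,1,1])

```text
t: 9.97
eef_pos: [555.5, 44.1, 49.6]
tcp_rot: [-3.142, -0.0, 2.982]
ft_force: [0.4, 0.0, -0.7]
opening: 0.566
grip_force: 30.0
```

>>> arm_command(delta_pos=[[0,0,0],[0,0,0],[0,0,0],[0,0,0],[0,0,0]], delta_rot=[[0,0,0],[0,0,0],[0,0,0],[0,0,0],[0,0,0]], claw=[1,1,0.25,0.25,0.25])

```text
t: 10.38
eef_pos: [555.6, 44.1, 50.0]
tcp_rot: [3.141, 0.0, 2.981]
ft_force: [0.3, -0.1, 0.3]
opening: 0.718
grip_force: 0.0
```

>>> arm_command(delta_pos=[[0,0,0],[0,0,0.06],[0,0,0.16],[0,0,0.26],[0,0,0.34]], delta_rot=[[0,0,0],[0,0,0],[0,0,0],[0,0,0],[0,0,0]], claw=[0.25,0.25,0.25,0.25,0.25])

```text
t: 10.8
eef_pos: [555.7, 44.1, 136.5]
tcp_rot: [3.141, 0.001, 2.981]
ft_force: [0.1, 0.5, 0.1]
opening: 0.752
grip_force: 0.0
```

>>> arm_command(delta_pos=[[0.1,-0.016,0],[0.2,-0.032,0],[0.25,-0.04,0],[0.28,-0.045,0],[0.28,-0.045,0]], delta_rot=[[0,0,0],[0,0,0],[0,0,0],[0,0,0],[0,0,0]], claw=[0.25,0.25,0.25,0.25,0.25])

```text
t: 11.22
eef_pos: [626.3, 32.6, 134.5]
tcp_rot: [3.141, 0.0, 2.981]
ft_force: [-0.5, 1.1, -0.4]
opening: 0.75
grip_force: 0.0
```

```bash
python3 - <<'E'
from jig import *
for i in range(4):
    s=state();w=calibration("wrist");im=read_camera("wrist")[:,:,::-1].copy()
print(s["eef_pos"].round(2),s["tcp_rot"].round(4),s["ft_force"].round(1))
cv2.imwrite("pics/wR.png",im);np.save("wR.npy",w["T"])
c=proj(w,[558,43,40])[0];print(c);x,y=c.astype(int);print(x-65,max(y-60,0))
jig(im,w,(150,0,470,200))
cv2.imwrite("pics/wRc.png",cv2.resize(im[max(y-60,0):y+60,x-65:x+95],(800,600),interpolation=cv2.INTER_CUBIC))
E
```

```text
[624.63  33.04 134.65] [ 3.1416e+00 -1.1000e-03  2.9816e+00] [-1.1  0.   0.5]
[316.89271391 128.14644441]
251 68
poly [[235, 55], [401, 55], [391, 198], [245, 198]]
W [[479.3, -23.1, 18.0], [504.4, 132.5, 18.0], [643.2, 109.9, 18.0], [618.1, -45.4, 18.0]] sides [157.6 140.6 157.3 140.6]
rect cen [561.4  43.3] sides [142.7 158.9 142.7 158.9] [[478.29998779296875, -23.700000762939453], [619.0999755859375, -46.599998474121094], [644.5999755859375, 110.30000305175781], [503.79998779296875, 133.1999969482422]]
yaw -0.1612
```

View pics/wRc.png

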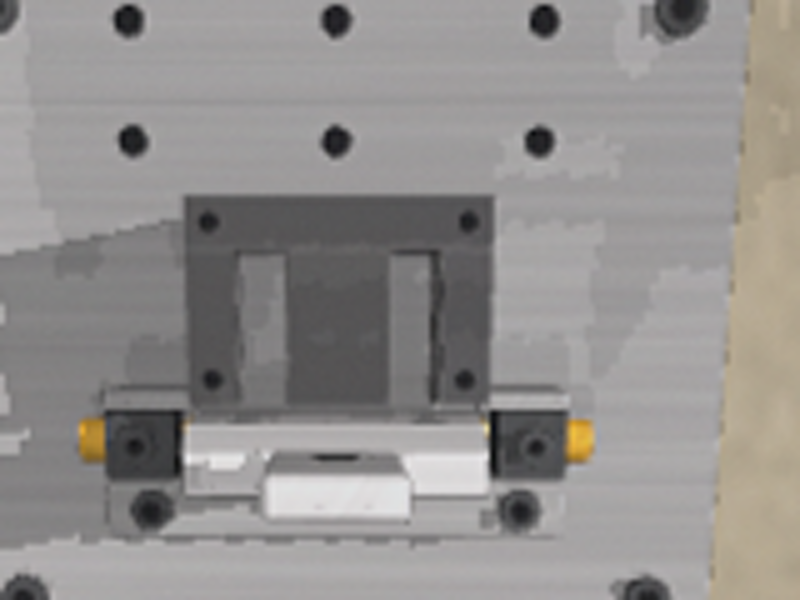

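The pile is square, centred on the jig's hole columns (338 against 338.5), with its legs just short of the block. The block's grip top is at crop (263–411, 473–518). Next I'll compute the grip position, using the known pile position to calibrate the camera bias.

```bash
python3 - <<'E'
from h import *
w=calibration("wrist");w["T"]=np.load("wR.npy");u=np.array([np.cos(-.161),np.sin(-.161)]);v=np.array([-u[1],u[0]])
pt=lambda c,r,z:ray(w,[[251+c/5,68+r/5]],z)[0][:2]
J=np.array([561.4,43.3]);f=lambda p:(np.round((p-J)@u,1),np.round((p-J)@v,1))
a,b=pt(184,196,56),pt(494,196,56);Y=(a+b)/2;L=(pt(190,402,56)+pt(489,402,56))/2
print("yoke jig",f(Y),"w",np.hypot(*(a-b)),"legend",f(L),"pile centre",(Y+L)/2,f((Y+L)/2),"len",np.hypot(*(L-Y)))
print("true pile from TCP",np.array([555.8,43.6])+2.0*u)
l,r=pt(263,496,92),pt(411,496,92);g=(l+r)/2;print("grip",g,f(g),np.hypot(*(l-r)),"thick",np.hypot(*(pt(337,518,92)-pt(337,473,92))))
a,b=pt(184,425,58),pt(490,425,58);print("bar",(a+b)/2,f((a+b)/2),np.hypot(*(a-b)))
print("expect grip",J+25.5*u)
s=state();print(s["eef_pos"].round(2),s["tcp_rot"].round(4))
E
```

```text
yoke jig (np.float64(-21.1), np.float64(0.9)) w 53.38862691212198 legend (np.float64(14.0), np.float64(1.0)) pile centre [558.07684955  44.80641874] (np.float64(-3.5), np.float64(1.0)) len 35.103579463624094
true pile from TCP [557.77413494  43.27938929]
grip [586.56995553  39.79009929] (np.float64(25.4), np.float64(0.6)) 22.998551225168125 thick 7.0370693319577935
bar [579.16942027  40.99996003] (np.float64(17.9), np.float64(0.6)) 54.441680667486914
expect grip [586.57022053  39.21221347]
[624.7   33.08 134.83] [ 3.1415e+00 -8.0000e-04  2.9816e+00]
```

>>> arm_command(delta_pos=[[-0.06,0.008,0],[-0.13,0.018,0],[-0.157,0.022,-0.06],[-0.157,0.022,-0.12],[-0.157,0.022,-0.18]], delta_rot=[[0,0,0],[0,0,0],[0,0,0],[0,0,0],[0,0,0]], claw=[0.4,0.4,0.4,0.4,0.4])

```text
t: 11.83
eef_pos: [585.4, 38.7, 90.1]
tcp_rot: [3.141, 0.001, 2.982]
ft_force: [0.2, -0.2, 0.2]
opening: 0.599
grip_force: 0.0
```

>>> arm_command(delta_pos=[[0,0,-0.04],[0,0,-0.07],[0,0,-0.09],[0,0,-0.097],[0,0,-0.097]], delta_rot=[[0,0,0],[0,0,0],[0,0,0],[0,0,0],[0,0,0]], claw=[0.4,0.4,0.4,0.4,0.4])

```text
t: 12.25
eef_pos: [586.3, 38.4, 65.6]
tcp_rot: [3.142, -0.0, 2.981]
ft_force: [0.1, 0.3, -0.1]
opening: 0.602
grip_force: 0.0
```

```bash
python3 - <<'E'
from h import *
for i in range(3):
    s=state();w=calibration("wrist");im=read_camera("wrist")[:,:,::-1].copy()
print(s["eef_pos"].round(2),s["tcp_rot"].round(4),s["ft_force"].round(1),s["opening"],proj(w,s["eef_pos"]))
cv2.imwrite("pics/wG.png",im)
for r in (200,205,210,215,220,225,230):print(r,im[r,255:385].mean(1).astype(int).tolist()[::2])
E
```

```text
[586.56  38.37  66.11] [3.1414e+00 7.0000e-04 2.9815e+00] [-0.1  0.4 -0.8] 0.6017816066977768 [[317.53713355 235.00077474]]
200 [130, 129, 125, 116, 86, 83, 85, 86, 86, 86, 86, 87, 88, 83, 82, 83, 83, 82, 82, 90, 118, 115, 114, 115, 115, 112, 89, 83, 82, 81, 83, 81, 82, 83, 81, 81, 82, 82, 81, 112, 117, 118, 118, 115, 77, 76, 90, 90, 90, 90, 89, 89, 90, 95, 96, 96, 97, 97, 96, 95, 155, 160, 160, 158, 172]
205 [133, 133, 124, 128, 131, 133, 132, 134, 134, 133, 133, 135, 119, 80, 82, 77, 66, 86, 81, 86, 101, 114, 114, 115, 115, 113, 87, 81, 82, 81, 81, 82, 81, 82, 82, 82, 82, 83, 80, 119, 117, 117, 117, 119, 63, 75, 90, 90, 83, 74, 91, 87, 141, 173, 160, 167, 161, 165, 174, 179, 175, 170, 154, 156, 165]
210 [112, 114, 109, 61, 63, 64, 66, 63, 65, 65, 64, 58, 32, 86, 79, 67, 58, 72, 76, 93, 119, 112, 112, 112, 113, 115, 86, 82, 82, 82, 82, 82, 82, 82, 82, 82, 82, 82, 80, 128, 128, 127, 127, 127, 110, 80, 92, 91, 78, 64, 92, 91, 45, 85, 74, 75, 78, 80, 82, 85, 82, 93, 144, 137, 154]
215 [123, 122, 119, 62, 66, 59, 71, 65, 42, 65, 64, 57, 34, 136, 113, 116, 126, 127, 69, 49, 49, 52, 92, 1
[... 425 characters left out ...]
 145, 171, 178, 176, 169, 40, 80, 25, 22, 19, 24, 48, 86, 79, 122, 171, 169, 168]
225 [129, 130, 124, 14, 20, 19, 22, 18, 29, 17, 61, 84, 127, 144, 143, 144, 144, 144, 144, 144, 143, 144, 141, 177, 174, 169, 142, 142, 144, 144, 144, 144, 144, 145, 144, 144, 144, 144, 144, 142, 144, 143, 143, 144, 144, 143, 143, 144, 144, 143, 143, 148, 111, 109, 21, 32, 26, 24, 21, 18, 16, 120, 171, 169, 170]
230 [119, 14, 19, 23, 20, 21, 23, 25, 21, 17, 28, 108, 140, 173, 173, 174, 173, 173, 173, 173, 171, 174, 174, 138, 110, 111, 113, 114, 114, 108, 78, 57, 38, 64, 107, 116, 111, 112, 111, 112, 99, 173, 173, 172, 172, 171, 171, 171, 171, 170, 172, 173, 100, 64, 20, 21, 25, 30, 17, 21, 22, 23, 16, 107, 173]
```

The grip (cols 302–336) is centred between the fingers (276, 362), so I'm closing.

>>> arm_command(delta_pos=[[0,0,0],[0,0,0],[0,0,0],[0,0,0],[0,0,0]], delta_rot=[[0,0,0],[0,0,0],[0,0,0],[0,0,0],[0,0,0]], claw=[0.6,0.7,0.72,1,1])

```text
t: 12.82
eef_pos: [586.3, 38.4, 65.7]
tcp_rot: [3.141, 0.0, 2.981]
ft_force: [-0.5, -0.4, -0.2]
opening: 0.308
grip_force: 0.0
```

>>> arm_command(delta_pos=[[0,0,0],[0,0,0],[0,0,0],[0,0,0],[0,0,0]], delta_rot=[[0,0,0],[0,0,0],[0,0,0],[0,0,0],[0,0,0]], claw=[1,1,1,1,1])

```text
t: 13.23
eef_pos: [586.3, 38.4, 65.7]
tcp_rot: [3.141, 0.0, 2.981]
ft_force: [0.1, 0.6, 1.4]
opening: 0.249
grip_force: 30.0
```

>>> arm_command(delta_pos=[[-0.0006,-0.0038,0.002],[-0.0012,-0.0077,0.0042],[-0.0019,-0.0115,0.0062],[-0.0025,-0.0154,0.008],[-0.0025,-0.0154,0.008]], delta_rot=[[0.0126,-0.002,0],[0.0251,-0.0041,0],[0.0377,-0.0061,0],[0.0503,-0.0082,0],[0.0503,-0.0082,0]], claw=[1,1,1,1,1])

```text
t: 13.65
eef_pos: [585.7, 34.4, 67.7]
tcp_rot: [3.06, 0.0, 2.981]
ft_force: [0.4, 4.8, 0.7]
opening: 0.247
grip_force: 30.0
```

```bash
python3 - <<'E'
from h import *
for i in range(3):
    s=state();w=calibration("wrist");im=read_camera("wrist")[:,:,::-1].copy()
print(s["eef_pos"].round(2),s["tcp_rot"].round(4),s["ft_force"].round(1),s["moment"].round(2),s["opening"]*95,s["grip_force"])
cv2.imwrite("pics/wT1.png",im)
E
```

```text
[585.74  34.61  67.73] [3.0618e+00 2.0000e-04 2.9811e+00] [1.  3.8 0.6] [ 0.57 -0.07  0.02] 23.52121034974048 29.999982118606567
```

```bash
cat > cmp.py <<'E'
from h import *
def cmp(a,b):
    A,B=[cv2.cvtColor(cv2.imread(f"pics/{n}.png"),cv2.COLOR_BGR2GRAY) for n in(a,b)]
    for n,(x0,y0,x1,y1) in dict(gripL=(292,222,312,238),gripR=(326,222,346,238),pile=(285,185,355,212),pileL=(280,195,300,215),pileR=(340,195,360,215),base=(240,90,400,150)).items():
        r=cv2.matchTemplate(B[y0-14:y1+14,x0-14:x1+14],A[y0:y1,x0:x1],cv2.TM_CCOEFF_NORMED);_,v,_,p=cv2.minMaxLoc(r);print(n,p[0]-14,p[1]-14,round(v,2))
    print("row230",[ "".join("#" if v<130 else "." for v in I[230,275:365]) for I in(A,B)])
    print("row222",[ "".join("#" if v>165 else "." for v in I[221,275:365]) for I in(A,B)])
E
python3 -c "
from cmp import *
cmp('wG','wT1')"
```

```text
gripL -14 -5 0.75
gripR 13 -6 0.79
pile 2 -1 0.83
pileL 4 0 0.74
pileR 1 -1 0.57
base -1 0 0.91
row230 ['####.......................###################################......................######', '####......################.###################################################.......#####']
row222 ['................############################.................................######.......', '.............####..................................##########.........############........']
```

```bash
cat > asc.py <<'E'
from h import *
def asc(n,x0=268,x1=372,y0=204,y1=246):
    g=cv2.cvtColor(cv2.imread(f"pics/{n}.png"),cv2.COLOR_BGR2GRAY)
    for r in range(y0,y1,2):print(r,"".join(" .:-=+*%#@"[min(9,v//22)] for v in g[r,x0:x1]))
E
python3 -c "
from asc import *
asc('wG');print();asc('wT1')"
```

```text
204 =============-------------==++++++++++==------------------------=+++++++++=-:--=====-=======++++++++++++
206 ***++**++*++=----:..:==---==++++++++++=-------------------------=+++++++++=::--===-:..:-===*%%%%%%%%%%%%
208 ++++++++++++=---:....:=---==+++++++++===------------------------=++++++++++--:-==-:....-=-=+%%********%%
210 ::::::::-:..:-----:::---===+++++++++++=-------------------------=+++++++++++=--====-::-===-::-----------
212 ::::::::-:..::::::--------+++++++++++++--------------------------++++++++++++=-=========-=-::-----------
214 ::::::::-:.:=*++++++++=-::.:..:=++++++++++++++++++++++++++++++++++++++=-....:-=++++++++*#%..:----::::::-
216 ::::.:-:-:..-*+++++=+++=-=--===++++++++++++++++++++++++++++++++++++++++=-----==+++++++++**..:::-:::-----
218     .:::::.:=%********%######################################%****************%##########%..:::::    ...
220   .  ..:::.:+************##########%%%##%%#%########%%%***************************%%#####%-.--:...  ...:
222 .   ...:::.-************%%###################%%%*************************************%%##%=.--: ..  . ..
224   ... 
[... 2778 characters left out ...]
+==+==+=+== .... . .   .   =@@@@%==.-:.....:-=
234 ...........-%%=            ...  :+===+++++++=-:...  ...:=+++++===++==: ....           :*@% .............
236 ...........-+-        . .  ... .=+++=+++++++++++++++++++++++=+===++==:   ..    .  .    :+% .............
238 ............    . .  ..    ... :+++==++++++++++++++++++++++==+++=++=== ....      . .  . .: .............
240 .............             ...  :+++=+++++++++++++++++++++++===++=+++==. .... ..  .    .  .. ............
242 .............     .. .  .... .:=++++++++++++++++++++++++++++++++++++==: ....   .         ...............
244 ..........:.. .        . .... :+++++++++++++++++++++++++++++++++=++++==  .... .      .   ...............
```

The block tilted together with the tool: its edges stay straight in the hand while the pile's edges skew. Next I'll work out the numbers for the rest of the walk.

```bash
python3 - <<'E'
from h import *
y=-.161;u=np.array([np.cos(y),np.sin(y),0]);v=np.array([-u[1],u[0],0]);H=47.7
def st(hl,hr):
    t=np.arcsin((hl-hr)/54);return t,-H*np.sin(t)*v+np.array([0,0,(hl+hr)/2+H*np.cos(t)])
seq=[(4.3,0),(4.3,8.6),(12.9,8.6),(12.9,17.2),(21.5,17.2),(26,26),(34,34)]
for a,b in zip(seq,seq[1:]):
    t0,p0=st(*a);P=[];R=[]
    for k in(.25,.5,.75,1,1):
        t,p=st(*(np.array(a)*(1-k)+np.array(b)*k));P.append(((p-p0)/250).round(4).tolist());R.append(((t-t0)*u/(np.pi/2)).round(4).tolist())
    print(a,b);print(P);print(R)
E
```

```text
(4.3, 0) (4.3, 8.6)
[[0.0012, 0.0075, 0.0048], [0.0024, 0.015, 0.0092], [0.0037, 0.0225, 0.0134], [0.0049, 0.03, 0.0172], [0.0049, 0.03, 0.0172]]
[[-0.0251, 0.0041, -0.0], [-0.0501, 0.0081, -0.0], [-0.0751, 0.0122, -0.0], [-0.1002, 0.0163, -0.0], [-0.1002, 0.0163, -0.0]]
(4.3, 8.6) (12.9, 8.6)
[[-0.0012, -0.0075, 0.0048], [-0.0024, -0.015, 0.0092], [-0.0037, -0.0225, 0.0134], [-0.0049, -0.03, 0.0172], [-0.0049, -0.03, 0.0172]]
[[0.0251, -0.0041, 0.0], [0.0501, -0.0081, 0.0], [0.0751, -0.0122, 0.0], [0.1002, -0.0163, 0.0], [0.1002, -0.0163, 0.0]]
(12.9, 8.6) (12.9, 17.2)
[[0.0012, 0.0075, 0.0048], [0.0024, 0.015, 0.0092], [0.0037, 0.0225, 0.0134], [0.0049, 0.03, 0.0172], [0.0049, 0.03, 0.0172]]
[[-0.0251, 0.0041, -0.0], [-0.0501, 0.0081, -0.0], [-0.0751, 0.0122, -0.0], [-0.1002, 0.0163, -0.0], [-0.1002, 0.0163, -0.0]]
(12.9, 17.2) (21.5, 17.2)
[[-0.0012, -0.0075, 0.0048], [-0.0024, -0.015, 0.0092], [-0.0037, -0.0225, 0.0134], [-0.0049, -0.03, 0.0172], [-0.0049, -0.03, 0.0172]]
[[0.0251, -0.0041, 0.0], [0.0501, -0.0081, 0.0], [0.0751, -0.0122, 0.0], [0.1002, -0.0163, 0.0], [0.1002, -0.0163, 0.0]]
(21.5, 17.2) (26, 26)
[[0.0006, 0.0037, 0.0069], [0.0012, 0.0075, 0.0138], [0.0018, 0.0112, 0.0205], [0.0024, 0.015, 0.0272], [0.0024, 0.015, 0.0272]]
[[-0.0125, 0.002, -0.0], [-0.0251, 0.0041, -0.0], [-0.0376, 0.0061, -0.0], [-0.0501, 0.0081, -0.0], [-0.0501, 0.0081, -0.0]]
(26, 26) (34, 34)
[[0.0, 0.0, 0.008], [0.0, 0.0, 0.016], [0.0, 0.0, 0.024], [0.0, 0.0, 0.032], [0.0, 0.0, 0.032]]
[[0.0, -0.0, 0.0], [0.0, -0.0, 0.0], [0.0, -0.0, 0.0], [0.0, -0.0, 0.0], [0.0, -0.0, 0.0]]
```

>>> arm_command(delta_pos=[[0.0012,0.0075,0.0048],[0.0024,0.015,0.0092],[0.0037,0.0225,0.0134],[0.0049,0.03,0.0172],[0.0049,0.03,0.0172]], delta_rot=[[-0.0251,0.0041,0],[-0.0501,0.0081,0],[-0.0751,0.0122,0],[-0.1002,0.0163,0],[-0.1002,0.0163,0]], claw=[1,1,1,1,1])

```text
t: 14.22
eef_pos: [587.1, 42.7, 72.1]
tcp_rot: [-3.059, 0.0, 2.983]
ft_force: [-0.1, -2.2, 5.0]
opening: 0.252
grip_force: 30.0
```

```bash
python3 - <<'E'
from h import *
for i in range(3):
    s=state();im=read_camera("wrist")[:,:,::-1].copy()
print(s["eef_pos"].round(2),s["tcp_rot"].round(4),s["ft_force"].round(1),s["moment"].round(2),s["opening"]*95)
cv2.imwrite("pics/wT2.png",im)
from asc import asc
asc("wT2")
E
```

```text
[586.97  42.13  72.17] [-3.0626e+00  1.0000e-04  2.9828e+00] [-1.8 -1.4  4.2] [-0.5   0.23 -0.06] 23.43132682708671
204 +***+++++*+-=--....-==-----++++++++=-------------------------=++++++++++=:-----:.:----=%%%%%%%%%%%%##%%#
206 :::::::::::===-:.::-==----==========-------------------------=++++++++++=:----.....---=**%%%%%%%%%%%%%%%
208 :::::::::::-========-----++++++++++=::-----------------------=+++++++++++------:::-----=- .:--::::::----
210 ::::::::::.:-==---------++++++++++++-------------------------=++++++++++++------------=+=.:-------------
212 ::::.::::::..=*=+++++++++++++++++++++++++++++++++++++++++++++++++++++++++++==+========+%=.:-------------
214 ...-:.:::::..-++++++++==--::::==++++++++++++++++++++++++++++++++++++++=--:::-=+++++++++*-.:::::::--=----
216 ..:-:::::::.:=+========-::::::-=++======++++==+====++++++++=++++++++++=-:::::-=+++++++++=.::::::--:.:---
218 ::::::::::::=++++++++++++-   .-+++++++++++++++++++++++++++*************-   .=%***********=:-:::--:...:--
220 :::::::::::-************+.     .-****************************%%%%%%#%:      =#%%%%%%%%%%#%:--------:----
222
[... 604 characters left out ...]
+=========- .....        . =@@@@*::.....::-+++
234 ...........-%%=    .       .... :+++=+++++++=-:...  ...-=+++==+=+++==. ...  . .       :*@% .............
236 ...........-+-    . .      ... :=+++=++++++++++++++++++++++=======+==:.....  .         :+% .............
238 ............       .       ... :+++=++++++++++++++++++++++++=+===++=== ......       .   .: .............
240 .............             ...  :++++++++++++++++++++++++++++==+=++++==. ....  .    .   . ...............
242 ............. ..   .   . .... .=++++++++++++++++++++++++++++=+=+=+++==: ....        .    ...............
244 .........::.             ...  :+++++++++++++++++++++++++++++=++++++++== .....       .    ...............
```

>>> arm_command(delta_pos=[[-0.0012,-0.0075,0.0048],[-0.0024,-0.015,0.0092],[-0.0037,-0.0225,0.0134],[-0.0049,-0.03,0.0172],[-0.0049,-0.03,0.0172]], delta_rot=[[0.0251,-0.0041,0],[0.0501,-0.0081,0],[0.0751,-0.0122,0],[0.1002,-0.0163,0],[0.1002,-0.0163,0]], claw=[1,1,1,1,1])

```text
t: 14.78
eef_pos: [585.9, 33.9, 76.9]
tcp_rot: [3.057, 0.001, 2.979]
ft_force: [-0.7, 6.0, 7.9]
opening: 0.25
grip_force: 30.1
```

>>> arm_command(delta_pos=[[0.0012,0.0075,0.0048],[0.0024,0.015,0.0092],[0.0037,0.0225,0.0134],[0.0049,0.03,0.0172],[0.0049,0.03,0.0172]], delta_rot=[[-0.0251,0.0041,0],[-0.0501,0.0081,0],[-0.0751,0.0122,0],[-0.1002,0.0163,0],[-0.1002,0.0163,0]], claw=[1,1,1,1,1])

```text
t: 15.2
eef_pos: [587.0, 42.1, 80.6]
tcp_rot: [-3.06, 0.0, 2.983]
ft_force: [-0.5, -6.5, 1.7]
opening: 0.251
grip_force: 30.0
```

```bash
python3 - <<'E'
from h import *
for i in range(3):
    s=state();im=read_camera("wrist")[:,:,::-1].copy()
print(s["eef_pos"].round(2),s["tcp_rot"].round(4),s["ft_force"].round(1),s["moment"].round(2),s["opening"]*95)
cv2.imwrite("pics/wT3.png",im)
from asc import asc
asc("wT3",y0=196)
E
```

```text
[587.    41.67  80.48] [-3.0634e+00  1.0000e-04  2.9822e+00] [-0.1 -2.4  0.6] [-0.52 -0.06 -0.06] 23.52025036663878
196 ---------------====-===------+=+=++++=------------------------=++++++++++=:------------=================
198 ==============-=-==--===--=-:++++++++=------------------------=++++++++++--------------=================
200 ++++++++++++++-=--...:-=--=-:++++++++=------------------------=++++++++++=------------=+++++++++++++++++
202 ==**++++++++++---:...:----=-=++=+++++=------------------------=++++++++++=----:....:--=%***%%%%%%%%%%%%%
204 :::::::--::::.-=-----------=++++++++++------------------------==+=++++===------...:---=***%%%%%%%%%%%%%%
206 ::::::----:::.-------::::-=+++++++++++------------------------=+++++++++++------------=+=.:-------------
208 ::::::.::::::..:=+++++++++++++++++++++++++++++++++++++++==+===+++++++++++++===========+==.:-------------
210 :::..:-:.::::..-+======++++++++++++++++++++++++++++++++++++++++++++++++++++++++++++++%%=-.:-::::::------
212 ::....::::::::-+++=+++++++++=+++++++++++++++++++++++++++++++++++++++++++++++++++++++++%+=.::::::--::----
214
[... 1040 characters left out ...]
++====+==== ....  . ..     =@@@@+-:-----=+++++
234 ...........-%%=     .    . ... .-+=+=+++++++=-::.......-=+++======+==.....            :*@% .............
236 ...........-+-  .     .  . ..  :=++++++++++++++++++++++++++======++==: ...  ..         :+% .............
238 ............    .         ...  :+++==+++++++++++++++++++++++==+==++=== ....         .   .:..............
240 .............      .      ...  -+++=++++++++++++++++++++++++++++=+++==......  . .        ...............
242 .............            ...  .=+++=+++++++++++++++++++++++++++++=++==:.....    .        ...............
244 .........::..  .      . ....  :=+++++++++++++++++++++++++++++++++=++===  ....  .       . ...............
```

>>> arm_command(delta_pos=[[-0.0012,-0.0075,0.0048],[-0.0024,-0.015,0.0092],[-0.0037,-0.0225,0.0134],[-0.0049,-0.03,0.0172],[-0.0049,-0.03,0.0172]], delta_rot=[[0.0251,-0.0041,0],[0.0501,-0.0081,0],[0.0751,-0.0122,0],[0.1002,-0.0163,0],[0.1002,-0.0163,0]], claw=[1,1,1,1,1])

```text
t: 15.77
eef_pos: [585.6, 33.2, 84.8]
tcp_rot: [3.058, 0.0, 2.979]
ft_force: [0.2, -1.0, -0.6]
opening: 0.252
grip_force: 30.0
```

>>> arm_command(delta_pos=[[0.0006,0.0037,0.0069],[0.0012,0.0075,0.0138],[0.0018,0.0112,0.0205],[0.0024,0.015,0.0272],[0.0024,0.015,0.0272]], delta_rot=[[-0.0125,0.002,0],[-0.0251,0.0041,0],[-0.0376,0.0061,0],[-0.0501,0.0081,0],[-0.0501,0.0081,0]], claw=[1,1,1,1,1])

```text
t: 16.18
eef_pos: [586.4, 38.7, 91.8]
tcp_rot: [-3.141, 0.001, 2.982]
ft_force: [0.7, 0.1, -1.5]
opening: 0.25
grip_force: 30.0
```

>>> arm_command(delta_pos=[[0,0,0.008],[0,0,0.016],[0,0,0.024],[0,0,0.032],[0,0,0.032]], delta_rot=[[0,0,0],[0,0,0],[0,0,0],[0,0,0],[0,0,0]], claw=[1,1,1,1,1])

```text
t: 16.6
eef_pos: [586.4, 38.1, 100.1]
tcp_rot: [3.141, 0.001, 2.981]
ft_force: [0.3, 0.9, -1.2]
opening: 0.248
grip_force: 30.0
```

>>> arm_command(delta_pos=[[0,0,0],[0,0,0],[0,0,0],[0,0,0],[0,0,0]], delta_rot=[[0,0,0],[0,0,0],[0,0,0],[0,0,0],[0,0,0]], claw=[1,1,1,1,1])

```text
t: 17.02
eef_pos: [586.3, 38.3, 99.6]
tcp_rot: [3.141, 0.0, 2.981]
ft_force: [0.5, -1.2, -1.6]
opening: 0.247
grip_force: 30.0
```

```bash
python3 - <<'E'
from h import *
for i in range(3):
    s=state();w=calibration("wrist");im=read_camera("wrist")[:,:,::-1].copy()
print(s["eef_pos"].round(2),s["tcp_rot"].round(4),s["ft_force"].round(1),s["moment"].round(2),s["opening"]*95,s["grip_force"])
cv2.imwrite("pics/wF.png",im)
from asc import asc
asc("wF",y0=150)
u=np.array([np.cos(-.161),np.sin(-.161)]);v=np.array([-u[1],u[0]]);P=np.array([558.08,44.8])
q=[np.r_[P+a*u+b*v,56] for a in(-18,18) for b in(-27,27)];print("pile corners expected px",proj(w,q).round(1).tolist())
top=read_camera("top")[:,:,::-1];t0=cv2.imread("pics/top0.png");cv2.imwrite("pics/top1.png",top)
E
```

```text
[586.3   38.28  99.62] [3.1412e+00 1.0000e-04 2.9815e+00] [ 0.4 -0.8 -0.5] [ 0.03 -0.06 -0.  ] 24.031972915378308 29.977503418922424
150 %%%%%%%%%%%%%%%%%%%%%%%%%***%%%*%*%*%*%%*%%*%%%%%%%%%%%%%%%%%%%%%%%%%%%%%%%%%%%%%%%%%%%%%%%%%%%%%%%%%%%%
152 %%%%%%%%%%%%%%%%%%%%%*++++++++++++++++++++++++++++++++++++++++++++++++++++++++++**%****%%%**%%%%%%%%%%%%
154 %%%%%%%%%%%%%%%%*++==---===========-=-========---==========-===========-==========+*********%%%%%%%%%%%%
156 %%%%%%*++++++++++=--------------------------------------------------------------------+*****%%%%%%%%%%%%
158 +++++++++++++++++=--------------------------------------------------------------------+%*%%%%%%%%%%%%%%%
160 +++++++++++++++++=----::--------------------------------------------------------::----+%**%%%%%%%%%%%%%%
162 +++++++++++++++++=-=-....:--------------------------------=---=-===-=----------....---+%***%%%%%%%%%%%%%
164 +++++++++++++++++=--=-::----------------------------------====--------==--------::----+%*%%%%%%%%%%%%%%%
166 ++++++++++++++++++-====--------------------------------------------------------------=+%%%%
[... 3654 characters left out ...]
+++++=-::.......-=++=======+==.....         .  :*@% .............
236 ...........-+-   ..        ... :=+====+++++++++++++++++++++===+======: ....            :+% .............
238 ............               ..  :+=+=+=+++++=+++++++++==++++==+===++===  ...           . .: .............
240 .............     .  ... .... .:+++++++++++++++++++++++=+++++=+===++==......  .          ...............
242 .............            ...  .-++=+=++++++++++++++++=++++++==+=+=++==:  ... .   .     . ...............
244 ..........:..    .    .  .... :=++=+++++++++=+++++++++++++++=+=+==+++== .....            ...............
pile corners expected px [[285.2, 156.4], [355.1, 156.4], [286.5, 201.2], [353.5, 201.3]]
```

Everything checks out: the pile is still square where it was placed, the block is upright and about 16 mm above the slot mouth, and the force reading is close to the block's own weight. I'm handing it in.

```bash
python3 -c "
from cell import *
print(job_done())"
```

```text
the job is handed in; nothing more can be done
None
```

I handed the job in at about 17 s; the hand-in returned no verdict. By my last measurements both E packs are square on the pad, and the block was rocked out and is held upright about 16 mm above its slot.

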